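Put the new jar of machine cleaner in the caddy and open its safety cap

TASK

Put the new tall jar of machine-cleaner tablets (red safety cap) into the one empty cell of the wooden cleaning caddy, carried by its closed cap or by its body, so that it stands upright on the cell's floor and the cell keeps it from turning. Then open it there: push the red cap down, turn it anticlockwise while pushing until it is free, and lift it off. Finish still holding the cap upright in the gripper, clear above the mouth of the jar, which stays in its cell; leave the other bottles and the things on the counter where they are.

Things in the scene. Friction and masses are not known exactly. Their poses are not given: they have to be found in the camera images.
- cleaner_jar: New white plastic jar with red-banded labels, square 64 x 64 mm (upright edges rounded 9 mm; foot 56 mm square over the lowest 6 mm), 0.3 to 0.5 kg, 178.5 mm tall with its cap. Origin: centre of its underside, z up, x and y square to its sides. Straight sides to 125 mm, shoulder, collar (radius 26.5 mm, top at 144 mm), neck. Starts upright on the counter, cap locked on.
- jar_mouth (a point): Centre of the jar's open mouth, 168 mm above its underside: rim of a neck of radius 19 mm, hidden in the cap until that is off. Three lugs round the neck lock the cap like a bayonet; it can be lifted off once turned 0.72 rad or more anticlockwise against the jar, up to a stop at about 1.15 rad. It does not open clockwise. Not turned far enough, the jar comes up with the cap.
- safety_cap: The jar's red ribbed push-and-turn cap, white arrows on top: 56 mm across, 28.5 mm high, 0.05 kg. Origin: on its axis at the skirt's lower edge, z up. Locked, this is 150 mm above the jar's underside, 6 mm clear of the collar, x along the jar's x. A separate body held by the lugs: the jar (0.5 kg at most) may be carried by the locked cap. Free, it lifts straight off.
- cap_top (a point): Centre of the cap's top, 28.5 mm above its lower edge. Opening: push down by 4.5 mm or more (a spring inside takes 5 N rising to 13 N at 6 mm, where the skirt meets the collar; harder pushing only adds friction) and keep pushing while turning anticlockwise, seen from above, by about 1 rad. The jar may turn up to 0.15 rad with it before its cell holds it.
- caddy: Wooden cleaning caddy, fixed to the counter, 158 x 158 mm, 2 x 2 square open-topped cells. Origin: centre of its underside, x and y square to its walls. Walls and partitions end at 62 mm with round tops; partitions 6 mm, outer walls 8 mm; cells 68 x 68 mm, 74 mm from centre to centre, floor 6 mm above the counter. Three cells are taken, which ones changes
- cell0 (a point): centre of the floor of one caddy cell (caddy -x, +y)
- cell1 (a point): centre of the floor of one caddy cell (caddy -x, -y)
- cell2 (a point): centre of the floor of one caddy cell (caddy +x, +y)
- cell3 (a point): centre of the floor of one caddy cell (caddy +x, -y)
- green_jar: small square white jar with a green screw cap (51 mm across), 104 mm tall, standing in a caddy cell; origin centre of underside; to be left alone
- blue_jar: small square white jar with a blue screw cap (51 mm across), 104 mm tall, standing in a caddy cell; origin centre of underside; to be left alone
- gel: small round flip-top gel bottle, 40 mm across, 99 mm tall, standing in a caddy cell; origin centre of underside; to be left alone
- pitcher: steel milk pitcher, 104 mm tall, on the counter to the robot's right; origin centre of underside; to be left alone
- tamper_1: coffee tamper with a wooden handle, 94 mm tall, on the counter to the robot's right; origin centre of underside; to be left alone
There are look-alikes about, which are no part of the job. There is more than one size of the safety_cap; the one meant has the size given above.

How it is judged:
On the way, in this order (a step that is already met when the one before it is completed fails the run):
1. the jar stands on the floor of the caddy's empty cell with its cap still locked on ((horizontal distance between cleaner_jar and cell0 below 0.008 m or horizontal distance between cleaner_jar and cell1 below 0.008 m or horizontal distance between cleaner_jar and cell2 below 0.008 m or horizontal distance between cleaner_jar and cell3 below 0.008 m) and z of cleaner_jar in the frame of cell0 below 0.004 m and angle between cleaner_jar's own z axis and vertical below 0.1 rad and angle between the x axis of safety_cap and the x axis of cleaner_jar, either way round below 0.25 rad and z of safety_cap in the frame of cleaner_jar below 0.153 m), for 0.1 s.
2. in the cell, the cap is pushed down and turned past its lock ((horizontal distance between cleaner_jar and cell0 below 0.008 m or horizontal distance between cleaner_jar and cell1 below 0.008 m or horizontal distance between cleaner_jar and cell2 below 0.008 m or horizontal distance between cleaner_jar and cell3 below 0.008 m) and z of cleaner_jar in the frame of cell0 below 0.004 m and angle between cleaner_jar's own z axis and vertical below 0.1 rad and angle between the x axis of safety_cap and the x axis of cleaner_jar, either way round above 0.4 rad and z of safety_cap in the frame of cleaner_jar below 0.1475 m), for 0.04 s.
At the end, for the whole second after the job is handed in: The jar stands at rest in the cell that was empty (within 8 mm of its centre, 4 mm of its floor, 0.1 rad of upright); the fingers hold the cap still, upright within 0.35 rad, clear of the jar, its lower edge at least 22 mm above the jar's rim, within 35 mm of the jar's axis ((horizontal distance between cleaner_jar and cell0 below 0.008 m or horizontal distance between cleaner_jar and cell1 below 0.008 m or horizontal distance between cleaner_jar and cell2 below 0.008 m or horizontal distance between cleaner_jar and cell3 below 0.008 m) and z of cleaner_jar in the frame of cell0 below 0.004 m and angle between cleaner_jar's own z axis and vertical below 0.1 rad and linear speed of cleaner_jar below 0.02 m/s and z of safety_cap in the frame of cleaner_jar above 0.19 m and horizontal distance between safety_cap and cleaner_jar below 0.035 m and angle between safety_cap's own z axis and vertical below 0.35 rad and linear speed of safety_cap below 0.03 m/s and contact force between the fingers and safety_cap above 1 N and contact force between safety_cap and cleaner_jar below 0.1 N); the arm keeps its last pose, push and grip.
It fails at once if another bottle in the caddy is lifted, shoved or tipped (more than 35 mm or 0.35 rad) (distance of any of green_jar, blue_jar, gel from where it was at the start of the episode above 0.035 m or angle between any of green_jar, blue_jar, gel's own z axis and vertical above 0.35 rad).
It fails at once if the milk pitcher or the tamper is pushed more than 30 mm (distance of any of pitcher, tamper_1 from where it was at the start of the episode above 0.03 m).
It fails at once if the jar is tipped over (angle between cleaner_jar's own z axis and vertical above 0.6 rad).
It also fails if it takes over 51 s, if anything falls off the work surface, if the arm or the gripper's body presses on something with over 40 N, if the wrist force passes 120 N, or if a joint passes its speed limit or range.

ROBOT

A 6-joint arm with a two-finger parallel gripper is mounted at the origin on a cart in front of the work surface, level with it; the furniture and walls round the work are solid. World frame = base frame: x ahead of the robot, y to its left, z up, the work surface at z = 0. Lengths are in m, angles in rad, forces in N, time in s.
With the tool pointing down it reaches from about 0.35 to 0.775 m from the base axis. Payload 7.3 kg.
Tool frame: the origin (TCP) lies between the finger pads; the fingertips stand 17 mm ahead of it and the grasp point (between the pads) lies 2 mm behind it; z points along the fingers, y is the direction in which the jaws open and shut (so a half turn about z gives the same grasp; the last joint's range is limited). The gripper opens to 92 mm and grips with 3 to 60 N. Pads are 19 mm wide; open, the fingers measure 130 mm over their backs; the gripper's body (75 mm by 190 mm) begins 47 mm behind the grasp point.
Start: joints at [0.985, 0.342, 1.524, -0, 1.275, -0.146], TCP at [0.224, 0.475, 0.244] pointing down, gripper open.
Joint ranges: [-2.53, 2.53], [-0.77, 2.02], [0.04, 2.7], [-1, 4.14], [0.28, 2.66], [-3.11, 3.11]. Speed limits (rad/s): [2.57, 2.57, 3.14, 3.14, 3.14, 3.14].

INTERFACE

Orientations are given as [roll, pitch, yaw] about the fixed x, y, z axes, in that order (R = Rz(yaw) Ry(pitch) Rx(roll)).
In Python, from cell import sensors, vision, hand_in gives the robot as it stands.
- The arm moves only by the tool step_arm, never from a script. Its argument "series" is a list of rows, each a list of 5 numbers: the opening, from 0 (shut) to 1 (fully open), then the shift along the world's x, y, z each as a share of 25 mm, from -1 to 1, then the turn about the world's z as a share of 0.08 rad, from -1 to 1. A call has 1 to 12 rows; each row shifts and turns the commanded pose from where the row before left it; what a row does not reach is not made up. A row lasts 1/10 s, in which the tool goes at most 50 mm and 8.59 degrees, less where a joint would pass 70% of its speed; a pose out of reach is approached as far as the arm can. A call with a number of a shift or a turn outside -1 to 1 is refused whole. A call with a gripper value outside its range is refused whole. The fingers move at their own pace and stop on an object; "squeeze" is the grip in N (left out, the last holds). Time passes only in rows, so rows that do not move let the fingers close. It gives the time, the measured TCP pose, the force and the opening at its end, in the units of the state.
- sensors.observe(): the state, without advancing time (a new reading comes with each control period).
- vision.read_camera(name): name is "scene" or "top" or "wrist"; returns a dict with "pixels" (480x640x3 uint8, blue, green, red), "range_z" (480x640 float32, m along the optical axis (not along the pixel's ray), 0 where there is no reading), "camera_matrix" (3x3 intrinsics, pixels), "k1" (the pictures are not rectified: a ray, as slopes to the right and down, at radius r is drawn at 1 + k1 r^2 times it, then the intrinsics apply), "pose" (4x4, takes a point from camera to world coordinates). Camera axes: x right, y down, z forward; pixel columns grow to the right and rows downward; lengths in m; the calibration is good to about 2 mm. A picture is of the moment at which its call begins.
- hand_in(): hands the job in, once; it reports no verdict.
The state is a dict: "time": time; "qpos": joint angles; "qvel": joint speeds; "joint_efforts": joint torques, N m; "tool_pos": TCP position; "tool_rot": TCP orientation; "contact_force": force on the tool from outside, world axes, zero at the start; "torque": the same for the moment, N m; "opening": finger opening in m.
Only numpy, scipy, OpenCV 4.12 (cv2) and the standard library are available. Lean on these libraries where they do the work, as an engineer would, in place of code of your own. Each camera call takes 0.05 s, during which the arm holds its last target.

## Working session

There is one attempt and no reset: what is moved stays moved. The work goes in short steps, Python scripts to look and compute and a tool call to move; the robot and the scene stay as the last step left them, time stands still between calls to the robot, and variables do not carry over. Pictures are saved under pics/ and viewed, and the job is handed in when it is done.

Besides the shell and the picture viewer there is one more tool, called after "Call:" as name(argument=value, ...), one argument or row to a line, values as JSON. step_arm: Moves the arm, as the interface text tells. Its arguments: {"type":"object","properties":{"series":{"type":"array","items":{"type":"array","items":{"type":"number","minimum":-1,"maximum":1}}},"squeeze":{"type":"number"}},"required":["series"]}

```bash
mkdir -p pics; ls; cat > h.py <<'E'
import numpy as np, cv2
from cell import sensors, vision, hand_in
def cam(n,save=None):
    d=vision.read_camera(n)
    if save: cv2.imwrite('pics/'+save+'.png',d['pixels'])
    np.savez('/tmp/'+(save or n)+'.npz',**{k:np.array(v) for k,v in d.items()})
    return d
def load(s): return np.load('/tmp/'+s+'.npz')
def ray(d,u,v):
    K=d['camera_matrix'];k=float(d['k1'])
    x=(u-K[0,2])/K[0,0];y=(v-K[1,2])/K[1,1]
    p=cv2.undistortPoints(np.array([[[u,v]]],float),K,np.array([k,0,0,0,0.]))[0,0]
    return np.array([p[0],p[1],1.])
def onplane(d,u,v,z):
    T=d['pose'];r=T[:3,:3]@ray(d,u,v);o=T[:3,3]
    return o+r*(z-o[2])/r[2]
def cloud(d):
    K=d['camera_matrix'];h,w=d['range_z'].shape
    uu,vv=np.meshgrid(np.arange(w),np.arange(h))
    p=cv2.undistortPoints(np.stack([uu,vv],-1).reshape(-1,1,2).astype(float),K,np.array([float(d['k1']),0,0,0,0.]))[:,0]
    P=np.c_[p,np.ones(len(p))]*d['range_z'].reshape(-1,1)
    T=d['pose'];W=P@T[:3,:3].T+T[:3,3]
    W[d['range_z'].ravel()==0]=np.nan
    return W.reshape(h,w,3)
E
python3 - <<'E'
from h import *
s=sensors.observe();print(s)
for n in('scene','top','wrist'):
    d=cam(n,n+'0');print(n,d['pose'].round(3).tolist(),d['camera_matrix'].round(1).tolist(),d['k1'])
E
```

```text
pics
{'time': 0.0, 'qpos': array([ 9.84986430e-01,  3.42711417e-01,  1.52501052e+00, -7.19219436e-06,
        1.27539658e+00, -1.46027767e-01]), 'qvel': array([ 5.06255872e-04, -3.91911626e-03,  4.96764069e-05,  2.07440081e-04,
       -1.25998598e-04,  5.55379317e-04]), 'joint_efforts': array([-7.75753870e-04, -4.31237733e+01, -2.44214952e+01,  7.16699171e-02,
        5.59849106e-02, -1.13953890e-04]), 'tool_pos': array([0.22329813, 0.47472689, 0.24305308]), 'tool_rot': array([-3.14008203e+00, -2.15223159e-04,  2.70181246e+00]), 'contact_force': array([-0.41607135,  0.11226832,  0.01761551]), 'torque': array([ 0.04531669, -0.00262053,  0.00397944]), 'opening': 0.09174977994391753}
scene [[0.458, -0.568, 0.683, -0.341], [-0.889, -0.285, 0.359, -0.631], [-0.009, -0.772, -0.636, 0.927], [0.0, 0.0, 0.0, 1.0]] [[500.2, 0.0, 313.2], [0.0, 500.2, 246.5], [0.0, 0.0, 1.0]] -0.14229154786277956
top [[-0.015, -0.998, 0.054, 0.437], [-1.0, 0.015, -0.008, -0.14], [0.007, -0.054, -0.999, 1.256], [0.0, 0.0, 0.0, 1.0]] [[523.3, 0.0, 327.6], [0.0, 523.3, 237.9], [0.0, 0.0, 1.0]] 0.04990659635112628
wrist [[0.426, 0.865, 0.263, 0.152], [0.905, -0.408, -0.125, 0.508], [-0.001, 0.291, -0.957, 0.385], [0.0, 0.0, 0.0, 1.0]] [[412.8, 0.0, 324.6], [0.0, 412.8, 233.8], [0.0, 0.0, 1.0]] -0.09794548197217852
```

View pics/scene0.png

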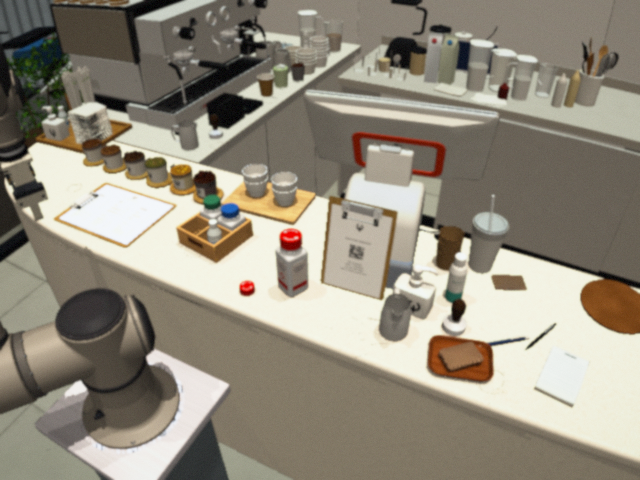

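View pics/top0.png

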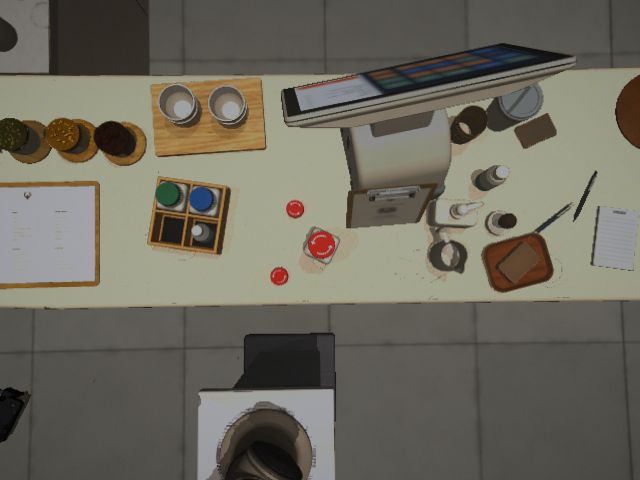

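View pics/wrist0.png

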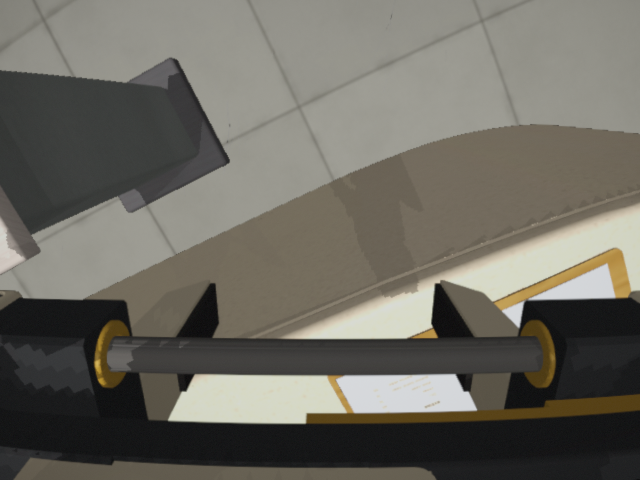

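The jar with its red cap is at top (321,244) and scene (291,262). Two loose red caps, at top (295,209) and (279,276), are look-alikes lying on the counter. The caddy is at top (189,215), and its empty cell appears to be lower-left at about (173,229). Next I'll measure these and take a close crop.

```bash
python3 - <<'E'
from h import *
d=load('top0');W=cloud(d);im=d['pixels']
hsv=cv2.cvtColor(im,cv2.COLOR_BGR2HSV)
m=(((hsv[...,0]<8)|(hsv[...,0]>172))&(hsv[...,1]>150)&(hsv[...,2]>90)).astype(np.uint8)
m=cv2.morphologyEx(m,cv2.MORPH_CLOSE,np.ones((7,7)))
n,l,st,c=cv2.connectedComponentsWithStats(m)
for i in range(1,n):
    if st[i,4]>60:
        z=np.nanpercentile(W[l==i][:,2],90);p=onplane(d,*c[i],z)
        cs,_=cv2.findContours((l==i).astype(np.uint8),0,1);(x,y),r=cv2.minEnclosingCircle(cs[0])
        depth=np.nanmedian(d['range_z'][l==i])
        print(c[i].round(1),st[i,4],'z',z.round(4),p.round(4),'circ',x,y,'diam',2*r*depth/523)
# tall things z map near jar (sides / shoulder)
def rect(mask,name,z):
    cs,_=cv2.findContours(mask.astype(np.uint8),0,1);cc=max(cs,key=cv2.contourArea)
    r=cv2.minAreaRect(cc);b=cv2.boxPoints(r);P=np.array([onplane(d,*q,z)[:2] for q in b])
    print(name,r,P.round(4).tolist(),'ctr',P.mean(0).round(4),'sides',[np.linalg.norm(P[i]-P[i-1]).round(4) for i in range(4)],'ang',[np.degrees(np.arctan2(*(P[i]-P[i-1])[::-1])).round(1) for i in range(4)])
R=np.zeros(im.shape[:2],bool);R[150:275,135:245]=1
for z0,z1 in((0.05,0.07),(0.055,0.2)): 
    rect(R&(W[...,2]>z0)&(W[...,2]<z1),'caddy',0.062)
R=np.zeros(im.shape[:2],bool);R[215:275,297:350]=1
rect(R&(W[...,2]>0.10),'jar',0.12)
for (u,v) in((167,195),(203,201),(202,232),(172,229),(178,222)):print(u,v,W[v,u].round(3))
big=cv2.resize(im[160:290,135:355],None,fx=3.6,fy=3.6,interpolation=cv2.INTER_CUBIC);cv2.imwrite('pics/crop1.png',big)
d2=load('scene0');cv2.imwrite('pics/crop2.png',cv2.resize(d2['pixels'][170:310,160:340],None,fx=4,fy=4,interpolation=cv2.INTER_CUBIC))
E
```

```text
[294.7 208.6] 229 z 0.0237 [ 0.5735 -0.0736  0.0237] circ 294.6518859863281 208.48733520507812 diam 0.040880866
[321.3 244.5] 552 z 0.1808 [ 0.4812 -0.1357  0.1808] circ 321.20001220703125 244.39999389648438 diam 0.054824483
[278.8 275.9] 237 z 0.024 [ 0.4155 -0.0345  0.024 ] circ 278.78125 276.0 diam 0.041199613
caddy ((186.99000549316406, 214.5699920654297), (71.70063018798828, 68.73078155517578), 8.13010311126709) [[0.4944, 0.2599], [0.6494, 0.2382], [0.6242, 0.0776], [0.4689, 0.1005]] ctr [0.5592 0.169 ] sides [np.float64(0.1615), np.float64(0.1565), np.float64(0.1626), np.float64(0.157)] ang [np.float64(80.9), np.float64(-8.0), np.float64(-98.9), np.float64(171.6)]
caddy ((186.63999938964844, 214.52001953125), (70.99351501464844, 68.73078155517578), 8.130102157592773) [[0.4944, 0.2599], [0.6494, 0.2382], [0.6245, 0.0792], [0.4691, 0.102]] ctr [0.5593 0.1698] sides [np.float64(0.1599), np.float64(0.1565), np.float64(0.161), np.float64(0.157)] ang [np.float64(80.9), np.float64(-8.0), np.float64(-98.9), np.float64(171.6)]
jar ((321.2043762207031, 245.06207275390625), (29.541568756103516, 29.783218383789062), 25.016895294189453) [[0.4674, -0.0924], [0.5257, -0.1206], [0.4976, -0.1784], [0.4394, -0.1501]] ctr [ 0.4825 -0.1354] sides [np.float64(0.0641), np.float64(0.0647), np.float64(0.0643), np.float64(0.0647)] ang [np.float64(64.1), np.float64(-25.8), np.float64(-115.9), np.float64(154.1)]
167 195 [0.598 0.2   0.109]
203 201 [0.583 0.122 0.11 ]
202 232 [0.517 0.129 0.092]
172 229 [0.531 0.219 0.006]
178 222 [0.547 0.203 0.013]
```

View pics/crop1.png

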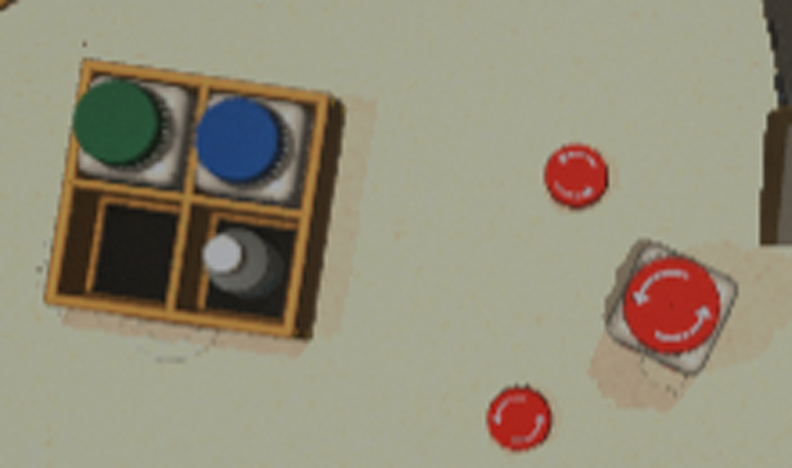

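View pics/crop2.png

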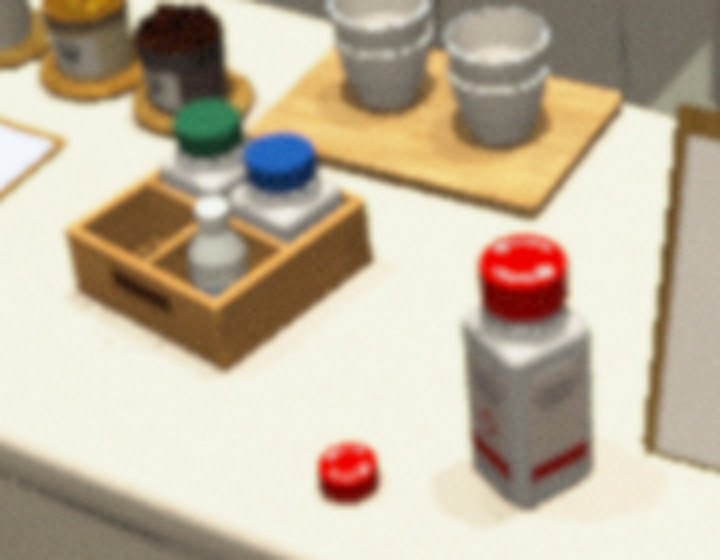

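The crops confirm the choice. The jar's cap is 55 mm across and stands at z 0.18 on the square jar, while the loose caps are 41 mm. The empty cell is the lower-left one, with its floor showing at z 0.006. Next I'll refine the caddy geometry and check for obstacles.

```bash
python3 - <<'E'
from h import *
def rep(n,P,z):
    r=cv2.minAreaRect(P.astype(np.float32));print(n,np.round(r[0],4),np.round(r[1],4),r[2],len(P))
for cn in('top0','scene0'):
    d=load(cn);W=cloud(d).reshape(-1,3)
    def box(x0,x1,y0,y1,z0,z1):return W[(W[:,0]>x0)&(W[:,0]<x1)&(W[:,1]>y0)&(W[:,1]<y1)&(W[:,2]>z0)&(W[:,2]<z1)]
    P=box(.44,.68,.06,.28,.054,.068);rep(cn+' caddy',P[:,:2],0)
    P=box(.42,.54,-.21,-.07,.16,.19);Q=P[P[:,2]>.172];print(cn,'captop',Q.mean(0).round(4),((Q.min(0)+Q.max(0))/2).round(4),np.ptp(Q,axis=0).round(4))
    P=box(.42,.54,-.21,-.07,.05,.14);rep(cn+' jarbody',P[:,:2],0)
    P=box(.40,.75,-.45,-.16,.20,.9);print('tall near',len(P),P.min(0).round(3) if len(P) else'')
    near=P[np.hypot(P[:,0]-.482,P[:,1]+.1355)<.15];print('near',len(near),near.min(0) if len(near) else'',near.max(0) if len(near) else '')
d=load('top0');W=cloud(d)
for v in range(180,235,8):print(v,[W[v,u].round(2).tolist() for u in(345,350,360,380)])
# top rim walls: bright wood pixel lines; empty cell inner edges
E
```

```text
top0 caddy [0.5598 0.1709] [0.1606 0.1573] 81.1393814086914 1434
top0 captop [ 0.4824 -0.1356  0.1782] [ 0.4825 -0.1352  0.1786] [0.0541 0.0539 0.0124]
top0 jarbody [ 0.505  -0.1494] [0.0676 0.1203] 58.17369079589844 298
tall near 13057 [ 0.568 -0.45   0.2  ]
near 346 [ 0.56828885 -0.25539813  0.20021942] [ 0.58680629 -0.18886394  0.2509333 ]
scene0 caddy [0.5553 0.17  ] [0.163  0.1594] 80.3656997680664 664
scene0 captop [ 0.4783 -0.1381  0.1766] [ 0.479  -0.137   0.1765] [0.0541 0.0543 0.0089]
scene0 jarbody [ 0.5018 -0.1516] [0.0689 0.1208] 61.38553237915039 976
tall near 11734 [ 0.564 -0.45   0.2  ]
near 440 [ 0.56412833 -0.25716383  0.2002379 ] [ 0.59159046 -0.18887378  0.2497104 ]
180 [[0.64, -0.19, 0.0], [0.64, -0.21, 0.02], [0.61, -0.22, 0.2], [0.61, -0.26, 0.19]]
188 [[0.62, -0.19, 0.0], [0.62, -0.21, -0.0], [0.6, -0.22, 0.17], [0.59, -0.25, 0.25]]
196 [[0.6, -0.19, 0.0], [0.58, -0.19, 0.22], [0.58, -0.22, 0.21], [0.58, -0.26, 0.2]]
204 [[0.59, -0.19, 0.0], [0.57, -0.2, 0.17], [0.57, -0.22, 0.17], [0.57, -0.26, 0.16]]
212 [[0.57, -0.19, -0.0], [0.55, -0.2, 0.12], [0.55, -0.22, 0.12], [0.55, -0.27, 0.11]]
220 [[0.55, -0.19, 0.0], [0.54, -0.2, 0.06], [0.54, -0.22, 0.06], [0.54, -0.27, 0.05]]
228 [[0.53, -0.19, 0.0], [0.53, -0.21, -0.01], [0.53, -0.23, 0.0], [0.53, -0.28, -0.0]]
```

Call:
step_arm(
  series=[
    [1,0.72,-0.976,0,0],
    [1,0.72,-0.976,0,0],
    [1,0.72,-0.976,0,0],
    [1,0.72,-0.976,0,0],
    [1,0.72,-0.976,0,0],
    [1,0.72,-0.976,0,0],
    [1,0.72,-0.976,0,0],
    [1,0.72,-0.976,0,0],
    [1,0.72,-0.976,0,0],
    [1,0.72,-0.976,0,0],
    [1,0.72,-0.976,0,0],
    [1,0.72,-0.976,0,0],
  ],
  squeeze=45,
)

```text
time: 1.35
tool_pos: [0.44, 0.1811, 0.2436]
tool_rot: [-3.142, -0.0, 2.702]
contact_force: [-0.3, 0.3, -0.0]
opening: 0.0922
```

Call:
step_arm(
  series=[
    [1,0.128,-0.976,0,0],
    [1,0.128,-0.976,0,0],
    [1,0.128,-0.976,0,0],
    [1,0.128,-0.976,0,0],
    [1,0.128,-0.976,0,0],
    [1,0.128,-0.976,0,0],
    [1,0.128,-0.976,0,0],
    [1,0.128,-0.976,0,0],
    [1,0.128,-0.976,0,0],
    [1,0.128,-0.976,0,0],
    [1,0.128,-0.976,0,0],
  ],
)

```text
time: 2.45
tool_pos: [0.4746, -0.0871, 0.2435]
tool_rot: [3.142, -0.001, 2.702]
contact_force: [1.2, 0.1, 0.4]
opening: 0.0918
```

```bash
cat > red.py <<'E'
from h import *
def redtop(d,z):
    im=d['pixels'];hsv=cv2.cvtColor(im,cv2.COLOR_BGR2HSV);W=cloud(d)
    m=(((hsv[...,0]<8)|(hsv[...,0]>172))&(hsv[...,1]>120)&(hsv[...,2]>60))
    m=m&(W[...,2]>z-.006)&(W[...,2]<z+.008)
    m=cv2.morphologyEx(m.astype(np.uint8),cv2.MORPH_CLOSE,np.ones((7,7)))
    cs,_=cv2.findContours(m,0,1);c=max(cs,key=cv2.contourArea)
    P=np.array([onplane(d,*q[0],z)[:2] for q in c]);(x,y),r=cv2.minEnclosingCircle(P.astype(np.float32))
    return x,y,r,cv2.contourArea(c),W[m>0].mean(0)
E
python3 - <<'E'
from red import *
d=cam('wrist','wrist1');print(redtop(d,.1785))
E
```

```text
(0.48007842898368835, -0.1352347582578659, 0.028634468093514442, 5602.0, array([nan, nan, nan]))
```

View pics/wrist1.png

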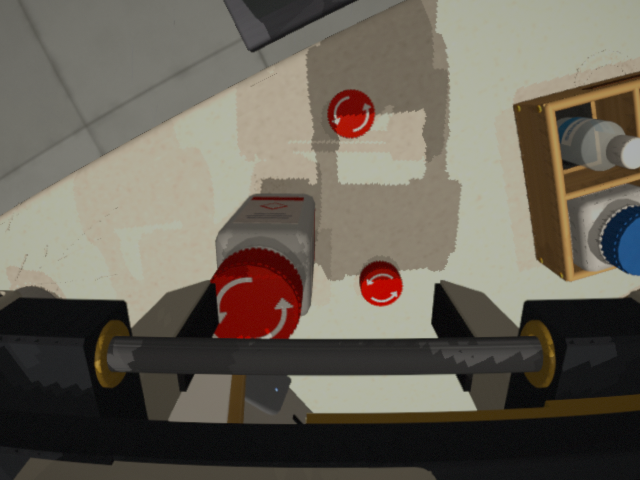

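Call:
step_arm(
  series=[
    [1,0.106,-0.992,0,0],
    [1,0.106,-0.992,0,0],
    [1,0,0,0,0],
    [1,0,0,-0.8,0],
    [1,0,0,-0.8,0],
    [1,0,0,-0.8,0],
    [1,0,0,-0.68,0],
    [1,0,0,0,0],
  ],
)

```text
time: 3.3
tool_pos: [0.4786, -0.1344, 0.1646]
tool_rot: [3.141, -0.005, 2.702]
contact_force: [0.1, 0.2, 0.7]
opening: 0.0919
```

```bash
python3 - <<'E'
from red import *
d=cam('wrist','wrist2');print(sensors.observe())
E
```

```text
{'time': 3.35, 'qpos': array([-4.28347617e-01,  3.74222391e-01,  1.70995744e+00,  2.86510272e-04,
        1.06013147e+00, -1.55988339e+00]), 'qvel': array([-0.00314735, -0.02387971, -0.03693651, -0.00278535,  0.01004792,
       -0.00165476]), 'joint_efforts': array([-4.72744543e-02, -4.05798912e+01, -2.05366373e+01, -3.04183806e-02,
       -4.54282074e-02,  7.09697008e-03]), 'tool_pos': array([ 0.47936013, -0.1348159 ,  0.16604958]), 'tool_rot': array([ 3.14137276e+00, -2.72122433e-03,  2.70219202e+00]), 'contact_force': array([-0.13862689, -0.50580222,  0.81606202]), 'torque': array([-0.02333153, -0.01744143,  0.00928568]), 'opening': 0.09174536805541764}
```

View pics/wrist2.png

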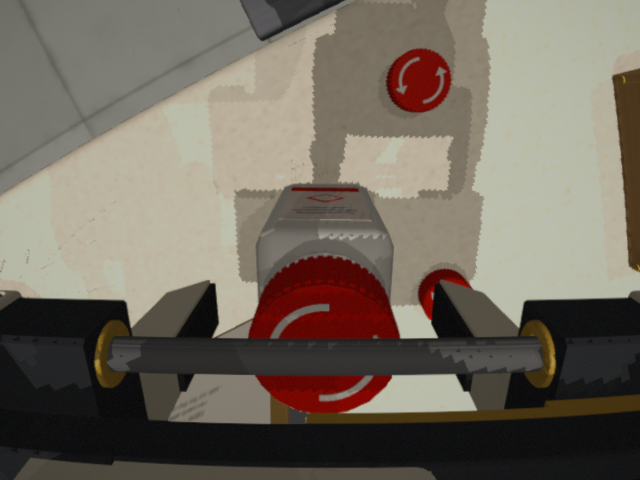

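The cap at (325,335) lies centred between the fingertips, which are at columns 215 and 435, and the jar's faces are square to the jaws. Closing.

Call:
step_arm(
  series=[
    [0,0,0,0,0],
    [0,0,0,0,0],
    [0,0,0,0,0],
    [0,0,0,0,0],
    [0,0,0,0,0],
    [0,0,0,0,0],
  ],
)

```text
time: 3.95
tool_pos: [0.4802, -0.1357, 0.167]
tool_rot: [3.141, 0.001, 2.702]
contact_force: [-0.8, 1.4, 2.3]
opening: 0.0559
```

Call:
step_arm(
  series=[
    [0,0,0,0.4,0],
    [0,0,0,0.8,0],
    [0,0,0,0.8,0],
    [0,0,0,0.8,0],
    [0,0,0,0.8,0],
    [0,0,0,0.8,0],
    [0,0,0,0.8,0],
    [0,0,0,0.4,0],
  ],
)

```text
time: 4.75
tool_pos: [0.4802, -0.1359, 0.3085]
tool_rot: [-3.142, 0.002, 2.702]
contact_force: [0.0, -0.3, -3.9]
opening: 0.0559
```

Call:
step_arm(
  series=[
    [0,0.13,0.9,0,0.26],
    [0,0.13,0.95,0,0.26],
    [0,0.13,1,0,0.26],
    [0,0.13,1,0,0.26],
    [0,0.13,1,0,0.26],
    [0,0.13,1,0,0.26],
    [0,0.13,1,0,0.26],
    [0,0.13,1,0,0.26],
    [0,0.13,1,0,0.26],
    [0,0.13,1,0,0.26],
    [0,0.13,1,0,0.26],
    [0,0.13,1,0,0.26],
  ],
)

```text
time: 5.95
tool_pos: [0.5186, 0.1614, 0.3061]
tool_rot: [-3.141, -0.002, 2.952]
contact_force: [0.2, -0.1, -3.6]
opening: 0.0556
```

Call:
step_arm(
  series=[
    [0,0.13,1,0,0.28],
    [0,0.15,0.8,0,0.28],
    [0,0,0.3,0,0],
    [0,0,0,0,0],
    [0,0,0,0,0],
    [0,0,0,0,0],
  ],
)

```text
time: 6.55
tool_pos: [0.526, 0.212, 0.3068]
tool_rot: [-3.141, -0.0, 2.995]
contact_force: [-0.3, 0.5, -4.6]
opening: 0.0561
```

```bash
python3 - <<'E'
from red import *
for n in('scene','top','wrist'):
    d=cam(n,n+'3')
print(sensors.observe()['tool_pos'])
cv2.imwrite('pics/c3s.png',cv2.resize(load('scene3')['pixels'][80:290,100:340],None,fx=3,fy=2.8))
cv2.imwrite('pics/c3t.png',cv2.resize(load('top3')['pixels'][150:280,120:280],None,fx=4.5,fy=4.5))
E
```

```text
[0.52604867 0.21224357 0.30691185]
```

View pics/c3s.png

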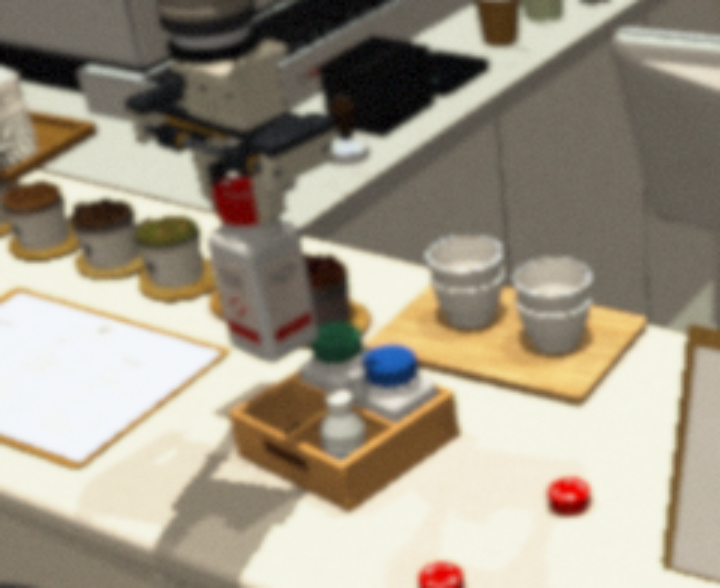

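View pics/c3t.png

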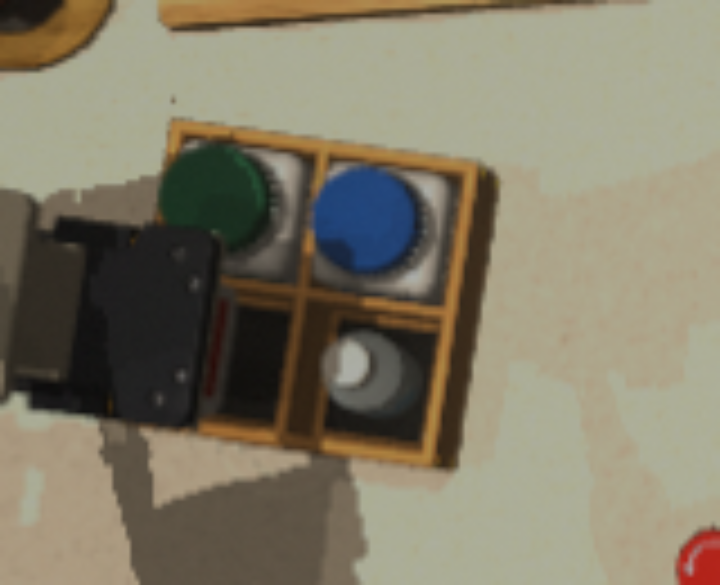

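View pics/wrist3.png

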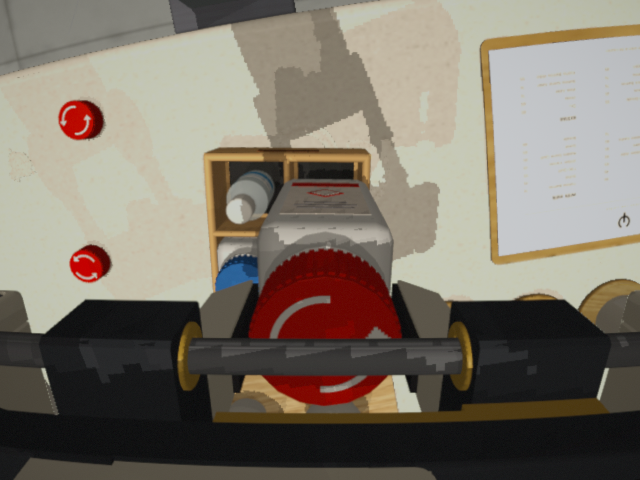

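```bash
cat > faces.py <<'E'
from h import *
def faces(cn,cx,cy,z0,z1,ang):
    d=load(cn);W=cloud(d).reshape(-1,3)
    W=W[(abs(W[:,0]-cx)<.06)&(abs(W[:,1]-cy)<.06)&(W[:,2]>z0)&(W[:,2]<z1)]
    a=np.array([np.cos(ang),np.sin(ang)]);b=np.array([-a[1],a[0]])
    U=(W[:,:2]-[cx,cy])@np.c_[a,b]
    out=[]
    for k in(0,1):
        o=1-k
        # face on negative side of axis k
        s=(U[:,k]<-.02)&(abs(U[:,o])<.02)
        A=np.c_[U[s,o],W[s,2]-(z0+z1)/2,np.ones(s.sum())];y=U[s,k]
        for it in range(4):
            c=np.linalg.lstsq(A,y,rcond=None)[0];r=abs(y-A@c);g=r<max(.003,0);A,y=A[g],y[g]
        out.append((c.round(4),len(y)))
    cen=np.array([cx,cy])+a*(out[0][0][2]+.032)+b*(out[1][0][2]+.032)
    print(cn,'slopes/offs',out,'center',cen.round(4))
E
python3 - <<'E'
from faces import *
A=-np.radians(9)
faces('scene3',.526,.212,.165,.255,A)
faces('scene0',.479,-.137,.02,.11,-np.radians(25.9))
# caddy outer walls and wrist rim
for n in('scene3','wrist3','top3'):
    d=load(n);W=cloud(d).reshape(-1,3)
    P=W[(W[:,0]>.44)&(W[:,0]<.68)&(W[:,1]>.06)&(W[:,1]<.28)&(W[:,2]>.054)&(W[:,2]<.068)]
    r=cv2.minAreaRect(P[:,:2].astype(np.float32));print(n,np.round(r[0],4),np.round(r[1],4),r[2],len(P))
d=load('scene3');W=cloud(d).reshape(-1,3)
a=np.array([np.cos(A),np.sin(A)]);b=np.array([-a[1],a[0]])
U=(W[:,:2]-[.5575,.1705])@np.c_[a,b]
for k in(0,1):
    s=(abs(U[:,k]+.079)<.012)&(abs(U[:,1-k])<.065)&(W[:,2]>.012)&(W[:,2]<.052)
    c=np.linalg.lstsq(np.c_[U[s,1-k],np.ones(s.sum())],U[s,k],rcond=None)[0];print('wall',k,c,s.sum())
E
```

```text
scene3 slopes/offs [(array([ 0.0348,  0.0209, -0.0319]), 233), (array([-0.0461,  0.011 , -0.0324]), 306)] center [0.526  0.2116]
scene0 slopes/offs [(array([-0.0044,  0.0018, -0.0304]), 224), (array([-0.0038,  0.0037, -0.0309]), 319)] center [ 0.4809 -0.1367]
scene3 [0.5563 0.1706] [0.1651 0.1611] 81.19854736328125 671
wrist3 [0.552  0.1709] [0.1578 0.1438] 80.73892211914062 3557
top3 [0.5598 0.1703] [0.1593 0.1579] 81.27262878417969 1166
wall 0 [-0.00136519 -0.07849599] 303
wall 1 [-0.00304596 -0.07868001] 375
```

Call:
step_arm(
  series=[
    [0,0.06,0.07,-0.4,0.45],
    [0,0,0,-0.6,0],
    [0,0,0,-0.6,0],
    [0,0,0,-0.5,0],
    [0,0,0,-0.3,0],
    [0,0,0,0,0],
    [0,0,0,0,0],
  ],
)

```text
time: 7.4
tool_pos: [0.5278, 0.2147, 0.2473]
tool_rot: [3.141, 0.001, 3.032]
contact_force: [0.5, 0.9, -4.0]
opening: 0.0556
```

```bash
python3 - <<'E'
from faces import *
cam('scene','scene4');cam('wrist','wrist4');print(sensors.observe()['tool_pos'],sensors.observe()['tool_rot'])
faces('scene4',.527,.213,.105,.195,-np.radians(9))
cv2.imwrite('pics/c4s.png',cv2.resize(load('scene4')['pixels'][100:280,130:310],None,fx=4,fy=3.3,interpolation=cv2.INTER_CUBIC))
E
```

```text
[0.5279451  0.21481324 0.24764265] [3.14092481e+00 1.58886631e-03 3.03207517e+00]
scene4 slopes/offs [(array([-0.0471, -0.017 , -0.0311]), 225), (array([ 0.0055,  0.0102, -0.0307]), 254)] center [0.5281 0.2141]
```

View pics/c4s.png

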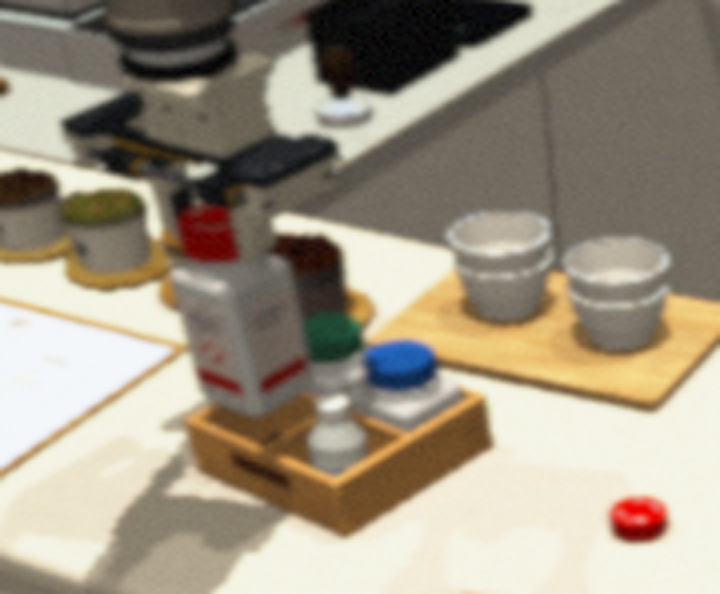

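Call:
step_arm(
  series=[
    [0,-0.04,-0.04,-0.2,-0.25],
    [0,0,0,-0.3,0],
    [0,0,0,-0.3,0],
    [0,0,0,-0.3,0],
    [0,0,0,-0.3,0],
  ],
)

```text
time: 8.0
tool_pos: [0.5264, 0.2137, 0.2108]
tool_rot: [-3.141, -0.001, 3.012]
contact_force: [0.2, 0.2, -4.5]
opening: 0.056
```

Call:
step_arm(
  series=[
    [0,0,0,-0.3,0],
    [0,0,0,-0.3,0],
    [0,0,0,-0.3,0],
    [0,0,0,-0.3,0],
    [0,0,0,0,0],
  ],
)

```text
time: 8.5
tool_pos: [0.5259, 0.2136, 0.1804]
tool_rot: [-3.141, -0.002, 3.012]
contact_force: [-0.6, 0.2, -3.3]
opening: 0.0554
```

Call:
step_arm(
  series=[
    [0,0,0,-0.2,0],
    [0,0,0,-0.1,0],
    [0,0,0,0,0],
    [0,0,0,0,0],
  ],
)

```text
time: 8.9
tool_pos: [0.5266, 0.2138, 0.1744]
tool_rot: [3.141, 0.0, 3.012]
contact_force: [0.2, -0.5, -4.2]
opening: 0.0556
```

Call:
step_arm(
  series=[
    [0,0,0,-0.06,0],
    [0,0,0,-0.04,0],
    [0,0,0,0,0],
    [0,0,0,0,0],
  ],
)

```text
time: 9.3
tool_pos: [0.527, 0.2139, 0.1728]
tool_rot: [3.141, 0.002, 3.012]
contact_force: [-0.5, -0.5, 5.4]
opening: 0.0556
```

Call:
step_arm(
  series=[
    [0,0,0,0,0],
    [0,0,0,0,0],
  ],
)

```text
time: 9.5
tool_pos: [0.5269, 0.2139, 0.1724]
tool_rot: [3.141, 0.001, 3.012]
contact_force: [-1.0, -0.4, 5.5]
opening: 0.0559
```

```bash
python3 - <<'E'
from faces import *
cam('scene','scene5');cam('wrist','wrist5');print(sensors.observe()['tool_pos'],sensors.observe()['contact_force'],sensors.observe()['torque'])
faces('scene5',.527,.213,.07,.125,-np.radians(9))
cv2.imwrite('pics/c5s.png',cv2.resize(load('scene5')['pixels'][100:280,130:310],None,fx=4,fy=3.3,interpolation=cv2.INTER_CUBIC))
E
```

```text
[0.52692675 0.21392196 0.17245772] [-1.13423486 -0.79917777  5.40883803] [-0.02040341  0.19207732  0.01362036]
scene5 slopes/offs [(array([-0.0416,  0.0001, -0.0317]), 130), (array([-0.0147,  0.0252, -0.0317]), 156)] center [0.5273 0.2132]
```

View pics/c5s.png

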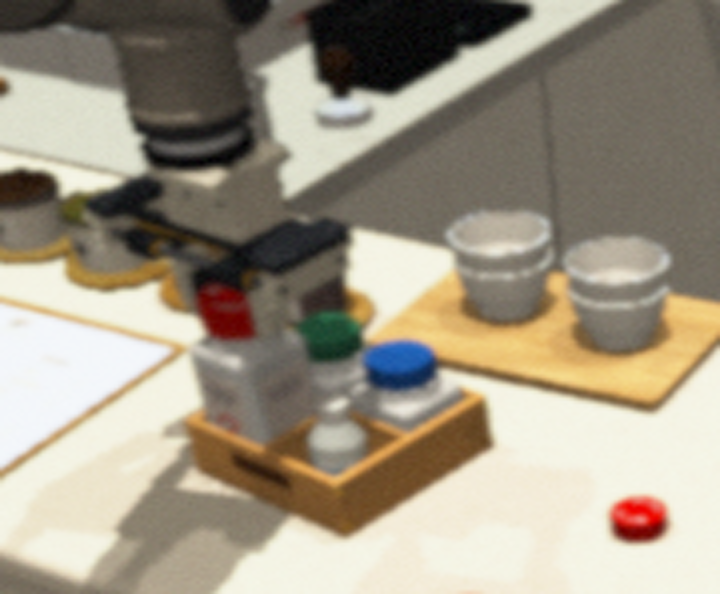

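View pics/wrist5.png

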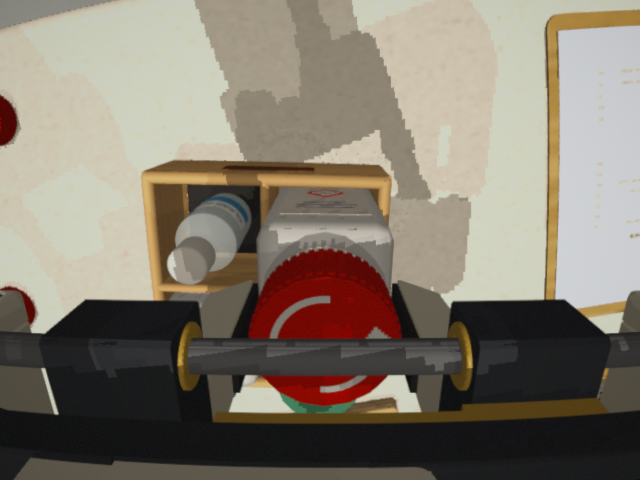

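Call:
step_arm(
  series=[
    [0,0,0,-0.1,0],
    [0,0,0,-0.08,0],
    [0,0,0,0,0],
    [0,0,0,0,0],
  ],
  squeeze=55,
)

```text
time: 10.0
tool_pos: [0.5271, 0.2139, 0.1687]
tool_rot: [3.141, 0.002, 3.012]
contact_force: [-2.7, -0.3, 10.0]
opening: 0.0556
```

Call:
step_arm(
  series=[
    [0,0,0,-0.1,0],
    [0,0,0,-0.06,0],
    [0,0,0,0,0],
    [0,0,0,0,0],
  ],
)

```text
time: 10.4
tool_pos: [0.5277, 0.2139, 0.167]
tool_rot: [3.14, 0.005, 3.012]
contact_force: [-6.4, -1.8, 22.7]
opening: 0.0554
```

Call:
step_arm(
  series=[
    [0,0,0,0.03,0.3],
    [0,0,0,0,0.6],
    [0,0,0,0,0.6],
    [0,0,0,0,0.6],
    [0,0,0,0,0.6],
  ],
)

```text
time: 10.9
tool_pos: [0.528, 0.2141, 0.1669]
tool_rot: [3.141, 0.006, -3.053]
contact_force: [-2.7, -1.5, 17.1]
opening: 0.0552
```

Call:
step_arm(
  series=[
    [0,0,0,0,0.7],
    [0,0,0,0,0.7],
    [0,0,0,0,0.7],
    [0,0,0,0,0.7],
    [0,0,0,0,0.7],
    [0,0,0,0,0],
  ],
)

```text
time: 11.5
tool_pos: [0.528, 0.2138, 0.1669]
tool_rot: [-3.14, 0.005, -2.774]
contact_force: [-2.4, -1.6, 16.8]
opening: 0.0555
```

```bash
python3 - <<'E'
from faces import *
cam('scene','scene6');cam('wrist','wrist6');s=sensors.observe();print(s['tool_pos'],s['tool_rot'],s['contact_force'],s['torque'],s['qpos'])
faces('scene6',.527,.213,.07,.125,-np.radians(9))
E
```

```text
[0.52802846 0.21379207 0.16692001] [-3.14037849  0.00540035 -2.77465998] [-2.56956917 -1.70844319 17.84159106] [-0.26161886  0.45648685  0.14575377] [ 2.50502481e-01  4.89383726e-01  1.51502829e+00 -6.39249537e-04
  1.13167589e+00 -1.68695306e+00]
scene6 slopes/offs [(array([-0.0605,  0.0219, -0.0311]), 120), (array([ 0.0193,  0.0182, -0.0318]), 155)] center [0.5279 0.2131]
```

View pics/wrist6.png

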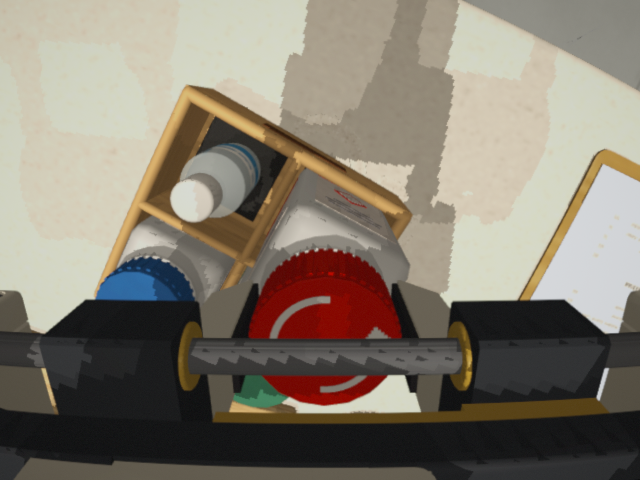

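The cap's arrows at (325,340) stay fixed in the gripper's view while the jar stays square in its cell, so the cap has turned about 0.5 rad against the jar. I'll keep turning.

Call:
step_arm(
  series=[
    [0,0,0,0,0.8],
    [0,0,0,0,0.8],
    [0,0,0,0,0.8],
    [0,0,0,0,0.8],
    [0,0,0,0,0.8],
    [0,0,0,0,0.8],
    [0,0,0,0,0.8],
    [0,0,0,0,0.8],
    [0,0,0,0,0.4],
    [0,0,0,0,0],
  ],
)

```text
time: 12.6
tool_pos: [0.5282, 0.2134, 0.1669]
tool_rot: [-3.137, 0.004, -2.23]
contact_force: [-2.0, -3.8, 17.1]
opening: 0.0554
```

```bash
python3 - <<'E'
from faces import *
cam('wrist','wrist7');s=sensors.observe();print(s['tool_rot'],s['contact_force'],s['torque'],s['qpos'])
E
```

```text
[-3.13725623  0.00374209 -2.23095489] [-1.01873654 -4.3322723  18.07860758] [-0.49546196  0.50041336  0.0908192 ] [ 2.50017790e-01  4.89375603e-01  1.51491282e+00 -1.24616179e-03
  1.13168889e+00 -2.23088157e+00]
```

View pics/wrist7.png

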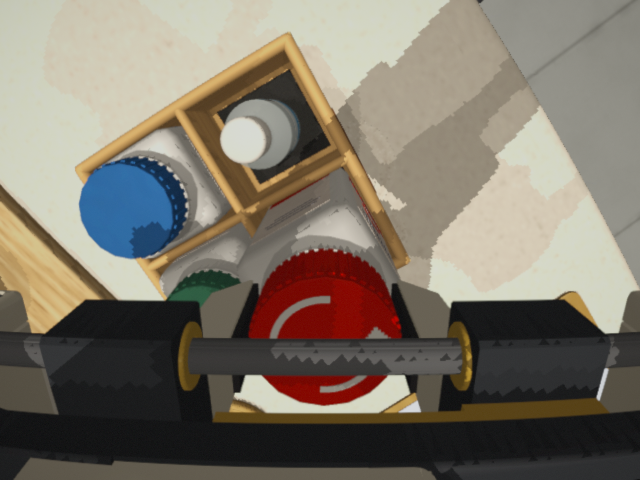

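Call:
step_arm(
  series=[
    [0,0,0,0,0.5],
    [0,0,0,0.1,0],
    [0,0,0,0.2,0],
    [0,0,0,0.2,0],
    [0,0,0,0.1,0],
    [0,0,0,0,0],
  ],
)

```text
time: 13.25
tool_pos: [0.5265, 0.2137, 0.1789]
tool_rot: [3.141, -0.0, -2.191]
contact_force: [0.8, -1.2, 0.6]
opening: 0.0555
```

Call:
step_arm(
  series=[
    [0,0,0,0.3,0],
    [0,0,0,0.5,0],
    [0,0,0,0.5,0],
    [0,0,0,0.5,0],
    [0,0,0,0.3,0],
    [0,0,0,0,0],
    [0,0,0,0,0],
    [0,0,0,0,0],
  ],
)

```text
time: 14.05
tool_pos: [0.5262, 0.2137, 0.2309]
tool_rot: [3.141, -0.001, -2.191]
contact_force: [0.5, -0.7, -0.3]
opening: 0.0558
```

```bash
python3 - <<'E'
from faces import *
cam('scene','scene8');cam('wrist','wrist8');cam('top','top8');s=sensors.observe();print(s['tool_pos'],s['tool_rot'],s['contact_force'],s['opening'],abs(s['qvel']).max())
faces('scene8',.527,.213,.07,.125,-np.radians(9))
cv2.imwrite('pics/c8s.png',cv2.resize(load('scene8')['pixels'][100:280,130:310],None,fx=4,fy=3.3,interpolation=cv2.INTER_CUBIC))
d=load('scene8');hsv=cv2.cvtColor(d['pixels'],cv2.COLOR_BGR2HSV);W=cloud(d)
m=(((hsv[...,0]<8)|(hsv[...,0]>172))&(hsv[...,1]>130)&(hsv[...,2]>60));m[:, :]&=(np.abs(W[...,0]-.52)<.07)&(np.abs(W[...,1]-.21)<.07)&(W[...,2]>.15)
print('cap z',np.nanpercentile(W[m][:,2],[2,50,98]))
g=(np.abs(W[...,0]-.5275)<.019)&(np.abs(W[...,1]-.2135)<.019)&(W[...,2]>.15)&(W[...,2]<.19)&~m
print('neck top z',np.nanpercentile(W[g][:,2],[50,98]) if g.any() else None,g.sum())
E
```

```text
[0.52630629 0.21371976 0.23095777] [ 3.14082554e+00 -7.80813973e-04 -2.19093733e+00] [ 0.26890343 -0.13930342  0.262925  ] 0.05592851062207552 0.004143325431684281
scene8 slopes/offs [(array([-0.0372,  0.021 , -0.0316]), 132), (array([ 0.0113,  0.0082, -0.0315]), 143)] center [0.5275 0.2134]
cap z [0.21382993 0.2369705  0.24280229]
neck top z [0.1636187 0.1742023] 149
```

View pics/c8s.png

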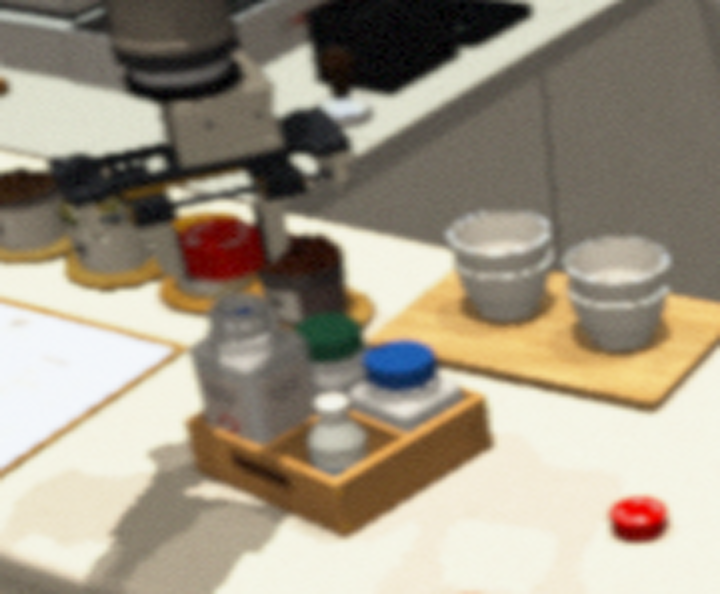

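View pics/wrist8.png

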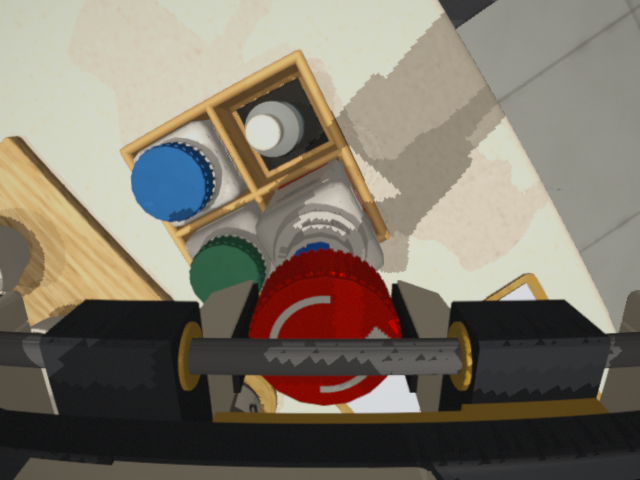

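The scene crop shows the open mouth at (240,305), with the red cap held level above it at (225,250). The jar is seated in its cell and the neighbouring bottles are unmoved. The cap's lower edge is at about z 0.214 and the jar's rim at 0.174, which is 40 mm clear. Handing in.

```bash
python3 -c "
from cell import hand_in
print(hand_in())"
```

```text
the job is handed in; nothing more can be done
None
```

The jar is open in its cell and the gripper is holding the red cap above its mouth; I handed the job in at about 14 s of the 51 s allowed. `hand_in()` gives no verdict, so the results below are my own measurements.

**What I did:** I picked the jar up by its locked 56 mm cap; the two loose 41 mm red caps were left alone. I lowered it into the empty cell, on the robot's side of the caddy and to its left. I then pushed the cap down about 6 mm at 17–23 N and turned it about 1.08 rad anticlockwise. The cap came free with almost no force, so the jar did not lift with it.

**Last checks:**
- **Jar:** its centre is at (0.5275, 0.2134), about 0.5 mm from the estimated cell centre. It looks upright; the fitted slope of about 0.02 rad is within the measurement noise.
- **Cap:** it is still gripped (opening 55.9 mm) and level, with its lower edge about 40 mm above the jar's rim.
- **Neighbours:** the other bottles look unmoved in the pictures. I did not measure them, or re-check the pitcher and tamper; the arm never went near those two.

**Disagreement:** the top and scene cameras differed by 2–4 mm in absolute position. I used positions relative to each camera and corrected by looking again. The jar's angle readings scattered by about 0.05 rad, but it went in without a noticeable side force.

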